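# Hang up the spatula and hold the compost caddy open

### The job

The spatula has been left on the compost caddy's lid: take it off and hang it by its hole on the hook of the utensil stand, left hanging freely. Then lift the caddy's lid with the gripper (it has a green grip) and hold it open at 60 degrees from closed, give or take a few, as steadily as for someone about to scrape a plate into it; the lid falls shut if let go, so finish while still holding it there. Leave everything else on the counter where it is.

Things in the scene. Friction and masses are not known exactly. Their poses are not given: they have to be found in the camera images.
- caddy: grey plastic compost caddy fixed to the counter, 160 (its x) x 180 (its y) x 122 mm high without lid; origin at the centre of its underside, z up, its front (-x side) faces roughly the robot. The lid is a dark grey plate 168 x 186 x 8 mm on its rim, top face 130 mm above the counter
- lid_hinge (a point): point on the lid's hinge line, at the middle of the caddy's far (+x) rim, 122 mm above the counter; axes as the caddy's, the hinge line runs along y
- lid (a joint): opening angle of the lid, rad: 0 closed, growing as the front edge swings up and away from the robot, stop at 1.40. 60 degrees = 1.047. The lid (about 160 g) falls shut by its weight from any angle
- lid_grip (a point): centre of the lid's green grip: an upright round disc 32 mm across and 14 mm thick, its flat faces looking along the lid's +-y, on a short stem 14 x 10 mm near the lid's front edge. The centre is 30 mm above the lid's top face, and with respect to the hinge line lies 150 mm to the front (-x) and 38 mm up when closed. Axes turn with the lid (y along the hinge line). Pinched across its flat faces the disc can turn between the fingers as the lid swings
- spatula: bamboo spatula 210 mm long, about 60 g, lying at the start flat across the caddy's lid; origin under its middle, x along its length towards the end with the hole, z up out of its flat face
- spatula_mid (a point): point in the spatula's handle at mid length and mid thickness (4 mm over its underside), same axes as the spatula. The handle here is 22 mm wide (along y) and 8 mm thick, from 30 mm behind this point to 65 mm ahead of it (+x); the blade, 56 mm wide and 6 mm thick, runs from 30 to 105 mm behind. It balances about 15 mm behind this point
- spatula_hole (a point): centre of the round 24 mm through hole (along z) in the handle's end, 85 mm ahead (+x) of spatula_mid; the end around it is 40 mm long, 36 mm wide, 8 mm thick. Same axes as the spatula
- hook_bend (a point): bend of the utensil stand's hook: axes as the stand's, z up. A 12 mm dark post stands 35 mm behind (+x), 300 mm high, on a fixed base 150 x 120 x 14 mm. From the post a steel bar of 7 mm diameter runs level to this bend (240 mm above the counter), then turns up at 45 degrees towards -x for 35 mm
- hook_tip (a point): free end of the hook, 25 mm in front (-x) of and 25 mm above the bend, same axes. It points at 45 degrees up and roughly towards the robot; a tool's hole goes over it and down to the bend
- plate: white ceramic plate, 170 mm across, 18 mm high, towards the back; origin at the centre of its underside; to be left alone
- muffin_cup: pink silicone muffin cup, 70 mm across, 32 mm high, near the front; origin at the centre of its underside; to be left alone
- colander: steel colander, 230 mm across, 90 mm high, with two side handles; origin at the centre of its underside; to be left alone
- mug: blue ceramic mug, 82 mm across, 95 mm high; origin at the centre of its underside; to be left alone
- soap: clear soap bottle, 60 mm across, 170 mm high; origin at the centre of its underside; to be left alone
- jar: amber glass jar, 76 mm across, 110 mm high; origin at the centre of its underside; to be left alone
Mind the look-alikes: they are no part of the job. Of the things like the spatula, leave any that is purple; of the rest the larger one is meant.

How it is judged:
By the outcome, as a careful person would: the job done as asked, in the order asked, and still so for the second after the job is handed in, while the arm keeps its last pose, push and grip.
It also fails if it takes over 72 s, if anything falls off the work surface, if the arm or the gripper's body presses on something with over 40 N, if the wrist force passes 120 N, or if a joint passes its speed limit or range.

### The arm

A 6-joint arm with a two-finger parallel gripper is mounted at the origin on the work surface. World frame = base frame: x ahead of the robot, y to its left, z up, the work surface at z = 0. Lengths are in m, angles in rad, forces in N, time in s.
With the tool pointing down it reaches from about 0.275 to 0.725 m from the base axis. Payload 15.9 kg.
Tool frame: the origin (TCP) lies midway between the tips of the shut fingers; the grasp point (between the pads) lies 19 mm behind it; z points along the fingers, y is the direction in which the jaws open and shut (so a half turn about z gives the same grasp; the last joint's range is limited). The gripper opens to 85 mm and grips with 20 to 120 N. Pads are 22 mm wide; open, the fingers measure 114 mm over their backs; the gripper's body (76 mm by 85 mm) begins 54 mm behind the grasp point. The pads swing forward as they close: fully open they stand 13 mm farther back than shut.
Start: joints at [1.204, 0.213, -0.034, 1.323, 0, 1.571], TCP at [0.179, 0.467, 0.231] pointing down, gripper open.
Joint ranges: [-2.98, 2.98], [-0.74, 1.72], [-1.14, 1.35], [-2.1, 2.04], [-1.57, 1.44], [-3.14, 3.14]. Speed limits (rad/s): [1.89, 1.89, 2.39, 2.57, 3.14, 3.14].

### API

Orientations are given as a 3x3 rotation matrix whose columns are the frame's x, y, z axes.
In Python, from plant import env gives the robot as it stands.
- The arm moves only by the shell command python3 -m inch 'ROWS' [FORCE]. ROWS is text: rows parted by semicolons, each of 7 numbers parted by spaces: the shift along the world's x, y, z in cm, then the turn, a rotation vector about the world's x, y, z in rad, then the gripper's target within -1 to 1 (fully open at 1, half-way at 0, shut at -1). A call has 1 to 12 rows; each row shifts and turns the commanded pose from where the row before left it; what a row does not reach is not made up. A row lasts 1/10 s, in which the tool goes at most 50 mm and 8.59 degrees, less where a joint would pass 70% of its speed; a pose out of reach is approached as far as the arm can. A call with a gripper value outside its range is refused whole. The fingers move at their own pace and stop on an object; FORCE is the grip in N (left out, the last holds). Time passes only in rows, so rows that do not move let the fingers close. It gives the time, the measured TCP pose, the force and the opening at its end, in the units of the state.
- env.sense(): the state, without advancing time (a new reading comes with each control period).
- env.grab_frame(name): name is "side" or "top" or "wrist"; returns a dict with "pixels" (420x560x3 uint8, red, green, blue), "mtx" (3x3 intrinsics, pixels), "origin" and "rotation" of the camera in the world; the wrist camera has in their place "T_tool_cam" (4x4, takes a point from camera to tool coordinates, whose origin is the TCP and whose axes are the flange's). Camera axes: x right, y down, z forward; pixel columns grow to the right and rows downward; lengths in m; the calibration is good to about 2 mm. A picture is of the moment at which its call begins: read the wrist's pose just before it. There is no depth.
- env.close_job(): hands the job in, once; it reports no verdict.
The state is a dict: "clock": time; "joints": joint angles; "qd": joint speeds; "tau": joint torques, N m; "position": TCP position; "tcp_rot": TCP orientation; "force": force on the tool from outside, world axes, zero at the start; "moment": the same for the moment, N m; "gripper_width": finger opening in m.
Only numpy, scipy, OpenCV 4.12 (cv2) and the standard library are available. Lean on these libraries where they do the work, as an engineer would, in place of code of your own. Each camera call takes 0.05 s, during which the arm holds its last target. There are 200 camera calls.

## Working session

There is one attempt and no reset: what is moved stays moved. The work goes in short steps, Python scripts to look and compute and a shell command to move; the robot and the scene stay as the last step left them, time stands still between calls to the robot, and variables do not carry over. Pictures are saved under pics/ and viewed, on a budget of 10 in all, crops included, one or two more only if the job needs it, and the job is handed in when it is done.

```bash
ls; mkdir -p pics; python3 - <<'E'
from plant import env
import cv2,numpy as np
print({k:np.round(v,3).tolist() for k,v in env.sense().items()})
for n in("side","top"):
    f=env.grab_frame(n); cv2.imwrite(f"pics/{n}0.png",cv2.resize(f["pixels"][:,:,::-1],(800,600),interpolation=cv2.INTER_CUBIC))
    print(n,f["mtx"].tolist(),np.round(f["origin"],4).tolist(),np.round(f["rotation"],4).tolist())
E
```

```text
pics
{'clock': 0.0, 'joints': [1.204, 0.213, -0.035, 1.324, -0.0, 1.571], 'qd': [-0.0, -0.001, 0.0, -0.001, 0.001, 0.001], 'tau': [-0.006, -68.615, 48.713, 0.017, -0.0, 0.0], 'position': [0.179, 0.466, 0.231], 'tcp_rot': [[-0.933, 0.359, -0.0], [0.359, 0.933, -0.001], [-0.0, -0.001, -1.0]], 'force': [0.545, -0.142, 0.721], 'moment': [0.026, 0.053, 0.005], 'gripper_width': 0.086}
side [[428.4555459109988, 0.0, 273.0715127590632], [0.0, 428.4555459109988, 206.55626126113816], [0.0, 0.0, 1.0]] [0.4939, 1.053, 1.0935] [[-0.9957, -0.0754, 0.0544], [-0.0903, 0.6449, -0.7589], [0.0222, -0.7605, -0.6489]]
top [[525.8009350812262, 0.0, 276.5017992037566], [0.0, 525.8009350812262, 204.44429418030302], [0.0, 0.0, 1.0]] [0.2443, -0.0416, 2.003] [[-0.0055, -0.9851, 0.1719], [-1.0, 0.0055, -0.0005], [-0.0005, -0.1719, -0.9851]]
```

View pics/side0.png

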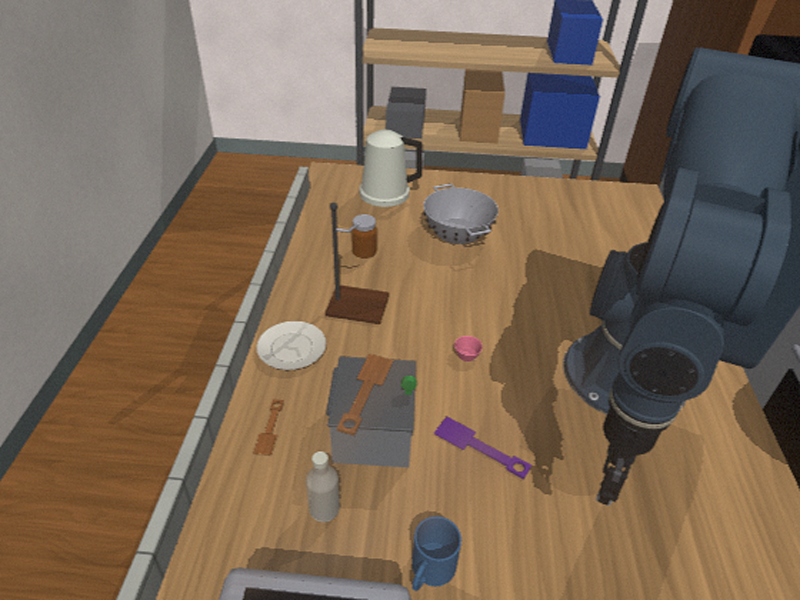

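View pics/top0.png

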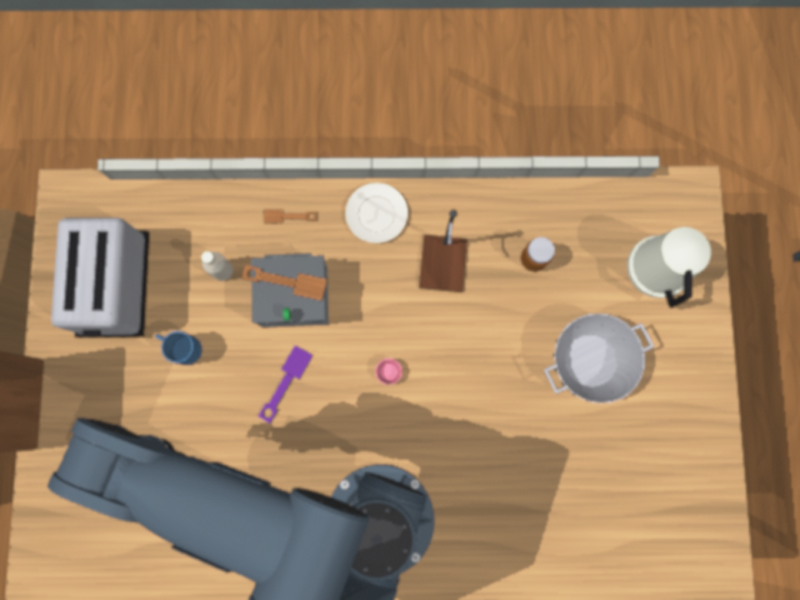

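```bash
python3 - <<'E'
from plant import env
import cv2,numpy as np
t=env.grab_frame("top")["pixels"][:,:,::-1]; s=env.grab_frame("side")["pixels"][:,:,::-1]
R=lambda a,k:cv2.resize(a,None,fx=k,fy=k,interpolation=cv2.INTER_CUBIC)
A=R(t[140:235,168:238],6)   # 420x570
B=R(t[140:210,285:340],6)   # 330x420
o=np.zeros((570,750,3),np.uint8);o[:,:420]=A;o[:420,420:]=B
cv2.imwrite("pics/topc.png",o)
cv2.imwrite("pics/sidec.png",np.hstack([R(s[240:335,225:305],5),R(s[135:230,220:300],5)]))
E
```

```text
(no output)
```

View pics/topc.png

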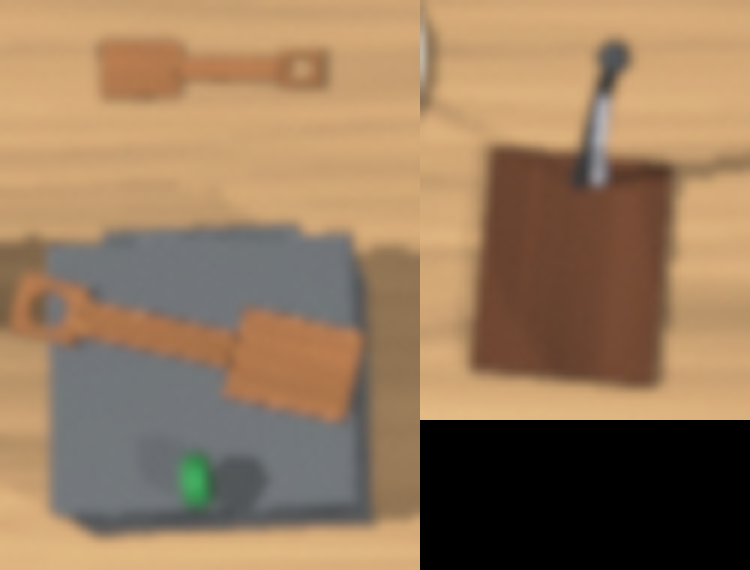

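View pics/sidec.png

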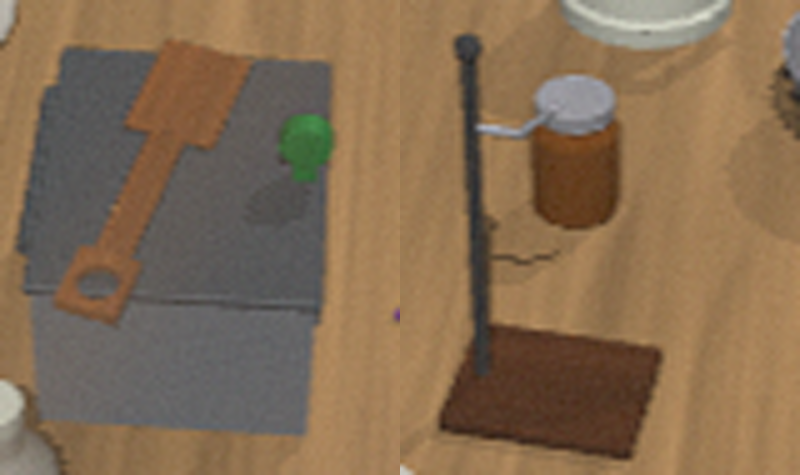

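```bash
cat > h.py <<'E'
import numpy as np
C={"top":(np.array([[525.80,0,276.50],[0,525.80,204.44],[0,0,1]]),np.array([.2443,-.0416,2.003]),np.array([[-0.0055,-0.9851,0.1719],[-1.0,0.0055,-0.0005],[-0.0005,-0.1719,-0.9851]])),
"side":(np.array([[428.456,0,273.07],[0,428.456,206.556],[0,0,1]]),np.array([.4939,1.053,1.0935]),np.array([[-0.9957,-0.0754,0.0544],[-0.0903,0.6449,-0.7589],[0.0222,-0.7605,-0.6489]]))}
def ray(cam,u,v):
    K,o,R=C[cam]; d=R@np.linalg.inv(K)@[u,v,1]; return o,d/np.linalg.norm(d)
def atz(cam,u,v,z):
    o,d=ray(cam,u,v); return o+d*(z-o[2])/d[2]
def tri(rays):
    A=sum(np.eye(3)-np.outer(d,d) for o,d in rays); b=sum((np.eye(3)-np.outer(d,d))@o for o,d in rays)
    p=np.linalg.solve(A,b); return p,[np.linalg.norm(np.cross(p-o,d)) for o,d in rays]
def proj(cam,p):
    K,o,R=C[cam]; q=K@(R.T@(np.asarray(p)-o)); return q[:2]/q[2]
A=lambda x,y:(x/6+168-.4,y/6+140-.4)
B=lambda x,y:((x-420)/6+285-.4,y/6+140-.4)
S=lambda x,y:(x/5+225-.4,y/5+240-.4)
H=lambda x,y:((x-400)/5+220-.4,y/5+135-.4)
E
python3 - <<'E'
from h import *
np.set_printoptions(precision=4,suppress=True)
for n,a,b in(("grip",A(196,479),S(306,140)),("hole",A(50,308),S(98,282)),("bladeend",A(350,376),S(210,51)),("blade-handle",A(233,345),S(163,140)),("posttop",B(613,57),H(467,47)),("posttopz",B(613,57),H(467,47)),("tip",B(597,186),H(555,107))):
    print(n,*tri([ray("top",*a),ray("side",*b)]))
for n,z,p in(("hole",.134,S(98,282)),("bladeend",.134,S(210,51)),("bend",.24,H(522,132)),("tip",.265,H(555,107)),("lidNR",.13,S(322,300)),("lidFR",.13,S(331,65)),("lidNL",.13,S(25,290)),("lidFL",.13,S(64,47)),("basepost",.014,H(482,372)),("b1",.014,H(660,350)),("b2",.014,H(632,445)),("b3",.014,H(443,415)),("b4",.014,H(490,322))): print(n,"side",atz("side",*p,z))
for n,z,p in(("hole",.134,A(50,308)),("bladeend",.134,A(350,376)),("grip",.16,A(196,479)),("tip",.265,B(597,186)),("posttop",.30,B(613,57)),("lFL",.13,A(48,245)),("lFR",.13,A(350,235)),("lNR",.13,A(357,513)),("lNL",.13,A(52,512)),("b",.014,B(492,148)),("b",.014,B(675,172)),("b",.014,B(660,382)),("b",.014,B(473,370))): print(n,"top",atz("top",*p,z))
E
```

```text
grip [0.5123 0.2276 0.1613] [np.float64(0.0010516139630269241), np.float64(0.001051613963026743)]
hole [0.6204 0.3213 0.1362] [np.float64(0.0013453804627859111), np.float64(0.0013453804627859692)]
bladeend [0.5772 0.1399 0.1366] [np.float64(0.0017779983452261903), np.float64(0.0017779983452261164)]
blade-handle [0.5976 0.2111 0.1322] [np.float64(0.0015478362443350046), np.float64(0.001547836244335047)]
posttop [ 0.7259 -0.1778  0.307 ] [np.float64(0.0009867398960665473), np.float64(0.0009867398960664373)]
posttopz [ 0.7259 -0.1778  0.307 ] [np.float64(0.0009867398960665473), np.float64(0.0009867398960664373)]
tip [ 0.6635 -0.1706  0.2676] [np.float64(0.0006619062582702017), np.float64(0.0006619062582703457)]
hole side [0.6193 0.32   0.134 ]
bladeend side [0.5756 0.1378 0.134 ]
bend side [ 0.6887 -0.1778  0.24  ]
tip side [ 0.6647 -0.1746  0.265 ]
lidNR side [0.4951 0.3158 0.13  ]
lidFR side [0.5006 0.1375 0.13  ]
lidNL side [0.6592 0.3267 0.13  ]
lidFL side [0.6662 0.1407 0.13  ]
basepost side [ 0.7248 -0.1785  0.014 ]
b1 side [ 0.5912 -0.2205  0.014 ]
b2 side [ 0.6017 -0.1095  0.014 ]
b3 side [ 0.7461 -0.1263  0.014 ]
b4 side [ 0.7279 -0.239   0.014 ]
hole top [0.6222 0.3217 0.134 ]
bladeend top [0.5794 0.14   0.134 ]
grip top [0.5135 0.2277 0.16  ]
tip top [ 0.6634 -0.1707  0.265 ]
posttop top [ 0.7289 -0.1784  0.3   ]
lFL top [0.662  0.3248 0.13  ]
lFR top [0.6672 0.1414 0.13  ]
lNR top [0.4968 0.1353 0.13  ]
lNL top [0.4984 0.3179 0.13  ]
b top [ 0.7497 -0.1217  0.014 ]
b top [ 0.733  -0.2401  0.014 ]
b top [ 0.5949 -0.2274  0.014 ]
b top [ 0.6034 -0.1078  0.014 ]
```

```bash
python3 -m inch '2 -1.1 0 0 0 .1 1;2 -1.1 0 0 0 .1 1;2 -1.1 0 0 0 .1 1;2 -1.1 0 0 0 .1 1;2 -1.1 0 0 0 .1 1' 60; python3 -c "
from plant import env
s=env.sense();print(s['joints'],s['tcp_rot'],s['force'])"
```

```text
clock: 0.7
position: [0.28, 0.4112, 0.2312]
tcp_rot: [[-0.991, -0.137, -0.0], [-0.137, 0.991, -0.0], [0.0, -0.0, -1.0]]
force: [0.7, 0.1, 0.6]
gripper_width: 0.0857
[ 9.72936539e-01  2.07906192e-01 -4.09871232e-02  1.32218992e+00
  1.77614641e-05  8.35510022e-01] [[-9.90571811e-01 -1.36994366e-01 -1.76171876e-04]
 [-1.36994325e-01  9.90571806e-01 -2.27141142e-04]
 [ 2.05627950e-04 -2.00865065e-04 -9.99999959e-01]] [0.69260771 0.1021142  0.57971418]
```

```bash
python3 -m inch '2.68 -1.44 0 0 0 .1 1;2.68 -1.44 0 0 0 .1 1;2.68 -1.44 0 0 0 .1 1;2.68 -1.44 0 0 0 .1 1;2.68 -1.44 0 0 0 .1 1;2.68 -1.44 0 0 0 .1 1;2.68 -1.44 0 0 0 .1 1;2.68 -1.44 0 0 0 .1 1;2.68 -1.44 0 0 0 .1 1;2.68 -1.44 0 0 0 .1 1;2.68 -1.44 0 0 0 .1 1;2.68 -1.44 0 0 0 .1 1'; python3 - <<'E'
from plant import env
import numpy as np,cv2
s=env.sense();print(s['joints'],s['position'],s['tcp_rot'])
f=env.grab_frame("wrist");cv2.imwrite("pics/w1.png",cv2.resize(f["pixels"][:,:,::-1],(800,600)))
# predicted pixels of hole, mid, blade end
T=f["T_tool_cam"];K=f["mtx"];print(T,K)
for p in((.621,.321,.138),(.6016,.2385,.138),(.5783,.139,.136),(.5125,.2278,.161)):
    q=np.linalg.inv(T)@np.append(np.array(s['tcp_rot']).T@(np.array(p)-s['position']),1);q=K@q[:3];print(q[:2]/q[2]*800/560)
E
```

```text
clock: 1.9
position: [0.6019, 0.2382, 0.2311]
tcp_rot: [[-0.231, -0.973, -0.0], [-0.973, 0.231, -0.0], [0.0, 0.0, -1.0]]
force: [-0.9, 0.5, -0.1]
gripper_width: 0.0853
[ 3.76759246e-01  5.39587469e-01  4.37525413e-01  1.46903574e+00
  3.62835744e-05 -9.60532996e-01] [0.60187756 0.23815108 0.23106316] [[-2.31387911e-01 -9.72861526e-01 -2.93676788e-04]
 [-9.72861560e-01  2.31387943e-01 -7.71757091e-05]
 [ 1.43034546e-04  2.67849332e-04 -9.99999954e-01]]
[[ 5.22773154e-04 -9.65830949e-01 -2.59172344e-01  6.55358988e-02]
 [ 9.99999759e-01  6.23451804e-04 -3.06267324e-04 -8.35116206e-04]
 [ 4.57383926e-04 -2.59172121e-01  9.65831042e-01 -1.43324714e-01]
 [ 0.00000000e+00  0.00000000e+00  0.00000000e+00  1.00000000e+00]] [[291.15101812   0.         274.14751931]
 [  0.         291.15101812 205.63272285]
 [  0.           0.           1.        ]]
[393.82745557 424.71892013]
[393.73220881 297.67816667]
[393.39668496 111.2324377 ]
[556.86443328 251.89624123]
```

View pics/w1.png

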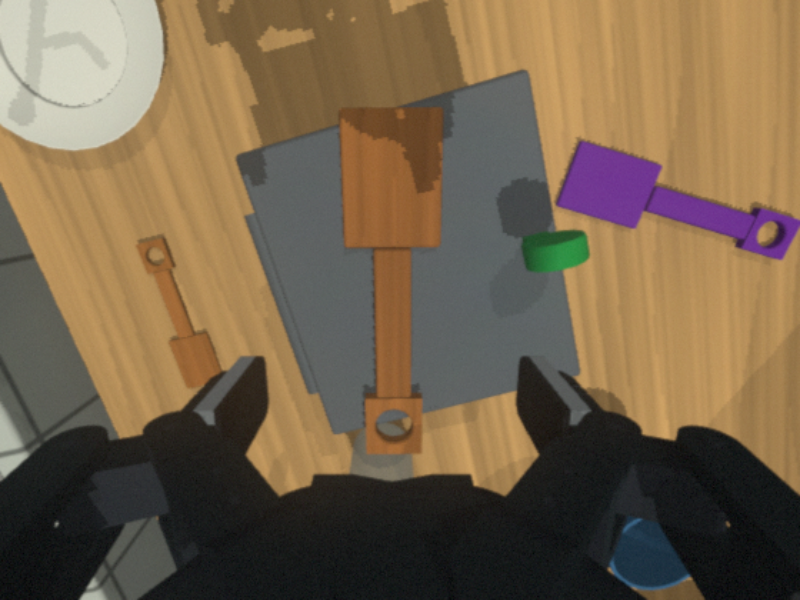

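The wrist view agrees with my estimates: hole at (394,425), blade end at (391,108) and grip at (557,250), all within about 3 px. Descending.

```bash
python3 -m inch '0 0 -2 0 0 0 1;0 0 -2 0 0 0 1;0 0 -2 0 0 0 1;0 0 -2 0 0 0 1;0 0 -1 0 0 0 1;0 0 -.7 0 0 0 1;0 0 0 0 0 0 1' && python3 -m inch '0 0 0 0 0 0 -1;0 0 0 0 0 0 -1;0 0 0 0 0 0 -1;0 0 0 0 0 0 -1;0 0 0 0 0 0 -1;0 0 0 0 0 0 -1;0 0 0 0 0 0 -1;0 0 0 0 0 0 -1' 70
```

```text
clock: 2.65
position: [0.6007, 0.2389, 0.1339]
tcp_rot: [[-0.235, -0.972, -0.001], [-0.972, 0.235, -0.0], [0.0, 0.001, -1.0]]
force: [-1.0, 0.4, 0.8]
gripper_width: 0.0857
clock: 3.45
position: [0.6011, 0.239, 0.135]
tcp_rot: [[-0.235, -0.972, 0.001], [-0.972, 0.235, 0.0], [-0.0, -0.001, -1.0]]
force: [-1.2, -1.3, 6.3]
gripper_width: 0.0183
```

```bash
python3 -m inch '0 0 .5 0 0 0 -1;0 0 1 0 0 0 -1;0 0 2 0 0 0 -1;0 0 2 0 0 0 -1;0 0 2 0 0 0 -1;0 0 0 0 0 0 -1;0 0 0 0 0 0 -1'; python3 - <<'E'
from plant import env
import numpy as np,cv2
s=env.sense();print(s['position'])
f=env.grab_frame("wrist");cv2.imwrite("pics/w2.png",f["pixels"][:,:,::-1])
E
```

```text
clock: 4.15
position: [0.6012, 0.239, 0.2097]
tcp_rot: [[-0.235, -0.972, 0.001], [-0.972, 0.235, 0.0], [-0.001, -0.001, -1.0]]
force: [-0.2, 0.4, -1.3]
gripper_width: 0.0187
[0.60116126 0.23903085 0.20972586]
```

View pics/w2.png

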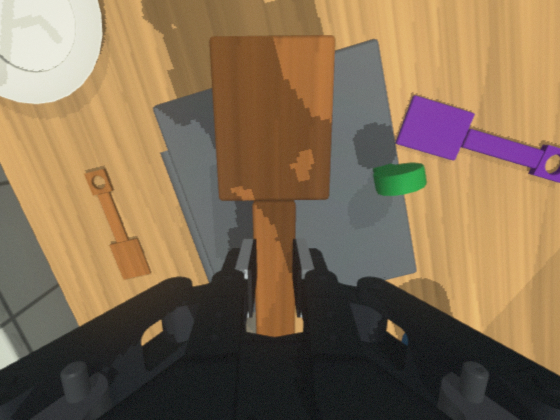

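```bash
python3 -m inch '-.4 0 .8 0 0 -.119 -1;-.4 0 .8 0 0 -.119 -1;-.4 0 .8 0 0 -.119 -1;-.4 0 .8 0 0 -.119 -1;-.4 0 .8 0 0 -.119 -1;-.4 0 .8 0 0 -.119 -1;-.4 0 .8 0 0 -.119 -1;-.4 0 .8 0 0 -.119 -1;-.4 0 .8 0 0 -.119 -1;-.4 0 .8 0 0 -.119 -1;-.4 0 .8 0 0 -.119 -1;-.4 0 .8 0 0 -.119 -1' && python3 -m inch '0 -3.3 0 -.006 -.065 0 -1;0 -3.3 0 -.006 -.065 0 -1;0 -3.3 0 -.006 -.065 0 -1;0 -3.3 0 -.006 -.065 0 -1;0 -3.3 0 -.006 -.065 0 -1;0 -3.3 0 -.006 -.065 0 -1;0 -3.3 0 -.006 -.065 0 -1;0 -3.3 0 -.006 -.065 0 -1;0 -3.3 0 -.006 -.065 0 -1;0 -3.3 0 -.006 -.065 0 -1;0 -3.3 0 -.006 -.065 0 -1;0 -3.3 0 -.006 -.065 0 -1'; python3 -c "
from plant import env
s=env.sense();print(s['joints'])"
```

```text
clock: 5.4
position: [0.5524, 0.2388, 0.3047]
tcp_rot: [[-0.995, 0.1, -0.001], [0.1, 0.995, -0.001], [0.001, -0.001, -1.0]]
force: [-0.5, 0.4, -2.0]
gripper_width: 0.0188
clock: 6.6
position: [0.552, -0.1581, 0.3047]
tcp_rot: [[-0.704, 0.094, 0.704], [0.067, 0.996, -0.065], [-0.707, 0.001, -0.707]]
force: [1.0, -0.8, -0.7]
gripper_width: 0.0184
[-0.39490854 -0.26871073 -0.64617242  0.43108002  0.21222222 -0.21518997]
```

```bash
python3 -m inch '.48 -.1 -1.24 0 0 0 -1;.48 -.1 -1.24 0 0 0 -1;.48 -.1 -1.24 0 0 0 -1;.48 -.1 -1.24 0 0 0 -1;.48 -.1 -1.24 0 0 0 -1;.48 -.13 -1.24 0 0 0 -1;0 0 0 0 0 0 -1;0 0 0 0 0 0 -1'; cat > look.py <<'E'
from plant import env
import cv2,numpy as np,sys
R=lambda a,k:cv2.resize(a,None,fx=k,fy=k,interpolation=cv2.INTER_CUBIC)
def pair(name,s0,t0,w=64,h=72,k=6):  # s0,t0 = (col,row) of crop corner
    s=env.grab_frame("side")["pixels"][:,:,::-1];t=env.grab_frame("top")["pixels"][:,:,::-1]
    cv2.imwrite(name,np.hstack([R(a[r:r+h,c:c+w],k) for a,(c,r) in((s,s0),(t,t0))]))
E
python3 - <<'E'
from look import *; from h import *
s=env.sense();R=np.array(s['tcp_rot']);print(s['position'],s['force'])
hole=s['position']+R@[-.085,0,.001];print("hole",hole,proj("side",hole),proj("top",hole))
pair("pics/p1.png",(230,130),(285,140))
print((proj("side",hole)-[230,130]+.4)*6,(proj("top",hole)-[285,140]+.4)*6+[384,0])
E
```

```text
clock: 7.4
position: [0.5812, -0.1632, 0.2303]
tcp_rot: [[-0.706, 0.094, 0.702], [0.068, 0.996, -0.064], [-0.705, 0.002, -0.71]]
force: [0.9, 0.5, -0.5]
gripper_width: 0.0187
[ 0.58119232 -0.16315855  0.23028159] [ 0.85894189  0.47661716 -0.47331508]
hole [ 0.64192664 -0.16902054  0.28946755] [256.93029863 151.34419608] [314.24634911 175.14869207]
[163.98179176 130.46517647] [561.87809469 213.29215243]
```

View pics/p1.png

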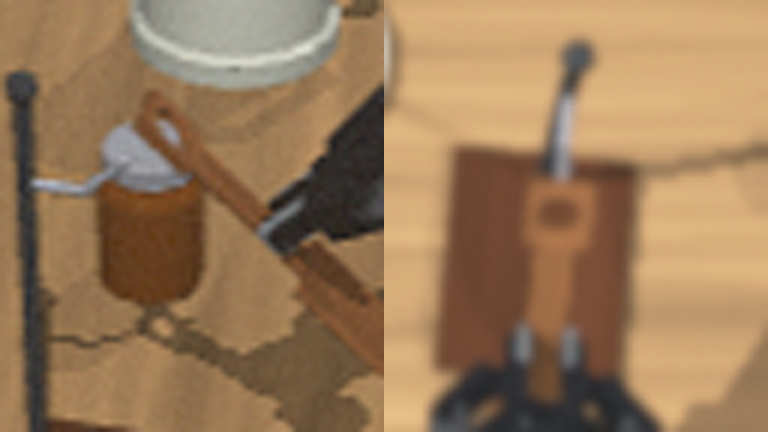

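```bash
python3 - <<'E'
from h import *
a=(163/6+230-.4,117/6+130-.4); b=((559-384)/6+285-.4,212/6+140-.4)
p,e=tri([ray("side",*a),ray("top",*b)]);print(p,e)
t=(126/6+230-.4,160/6+130-.4);tt=((560-384)/6+285-.4,176/6+140-.4)
print(tri([ray("side",*t),ray("top",*tt)]))
R=np.array([[-.706,.094,.702],[.068,.996,-.064],[-.705,.002,-.71]]);tc=np.array([.5812,-.1632,.2303])
print("in tool",R.T@(p-tc))
S=lambda q:((proj("side",q)-[230,130]+.4)*6).round()
for x in(-.105,-.065,-.045,0):
  for z in(-.003,.005): print(x,z,S(tc+R@[x,.018 if x<-.06 else .011,z]),S(tc+R@[x,-.018 if x<-.06 else -.011,z]))
E
```

```text
[ 0.64131139 -0.16681783  0.29965604] [np.float64(0.0009748929005021697), np.float64(0.0009748929005020874)]
(array([ 0.66626371, -0.16995805,  0.26763426]), [np.float64(0.0022735899826773777), np.float64(0.002273589982677246)])
in tool [-0.09158066  0.00218583 -0.00681305]
-0.105 -0.003 [137. 120.] [151.  86.]
-0.105 0.005 [127. 127.] [141.  93.]
-0.065 -0.003 [187. 168.] [200. 134.]
-0.065 0.005 [177. 175.] [190. 141.]
-0.045 -0.003 [214. 185.] [221. 164.]
-0.045 0.005 [204. 192.] [211. 171.]
0 -0.003 [268. 238.] [274. 216.]
0 0.005 [258. 245.] [265. 223.]
```

```bash
python3 -m inch '.7 -.1 -.7 0 0 0 -1;.7 -.1 -.7 0 0 0 -1;.7 -.1 -.7 0 0 0 -1;.7 -.07 -.7 0 0 0 -1;.5 -.05 -.5 0 0 0 -1;.4 -.04 -.4 0 0 0 -1;.3 -.03 -.3 0 0 0 -1;0 0 0 0 0 0 -1'; python3 - <<'E'
from look import *
s=env.sense();print(s['force'],s['moment'],s['position']+np.array(s['tcp_rot'])@[-.085,0,.001])
pair("pics/p2.png",(230,130),(285,140))
E
```

```text
clock: 8.3
position: [0.6218, -0.1682, 0.1904]
tcp_rot: [[-0.706, 0.094, 0.702], [0.068, 0.996, -0.065], [-0.705, 0.002, -0.709]]
force: [-0.1, 0.5, -0.7]
gripper_width: 0.0187
[-0.12663197  0.50243573 -0.73869774] [0.09772839 0.76676008 0.01815734] [ 0.68251506 -0.17405698  0.2496194 ]
```

View pics/p2.png

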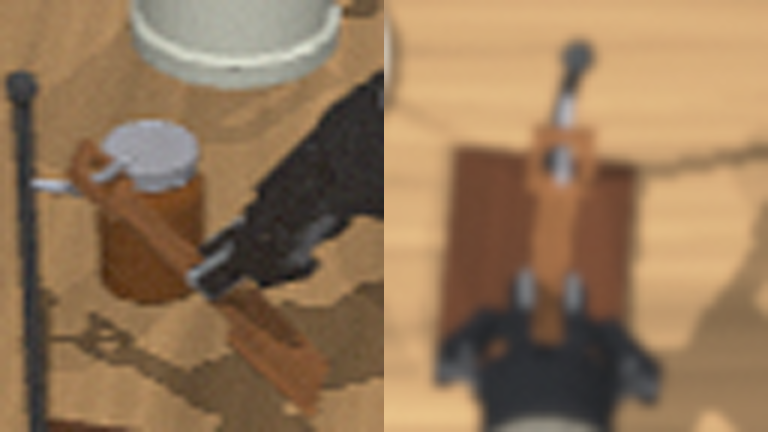

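```bash
python3 -m inch '.5 -.05 -.5 0 0 0 -1;.5 -.05 -.45 0 0 0 -1;.45 -.04 -.49 -.0067 -.0713 0 -1;.47 -.04 -.45 -.0067 -.0713 0 -1;.5 -.05 -.42 -.0067 -.0713 0 -1;.52 -.05 -.38 -.0067 -.0713 0 -1;.55 -.05 -.35 -.0067 -.0713 0 -1;.57 -.05 -.31 -.0067 -.0713 0 -1;.57 -.05 -.27 -.0067 -.0713 0 -1;.59 -.06 -.22 -.0067 -.0713 0 -1;0 0 0 0 0 0 -1;0 0 0 0 0 0 -1'; python3 - <<'E'
from look import *
s=env.sense();print(s['joints'],s['force'],s['moment'],s['position']+np.array(s['tcp_rot'])@[-.085,0,.001])
E
```

```text
clock: 9.6
position: [0.6838, -0.1781, 0.1529]
tcp_rot: [[-0.258, 0.09, 0.962], [0.027, 0.996, -0.086], [-0.966, 0.004, -0.26]]
force: [0.2, 0.9, -0.8]
gripper_width: 0.0183
[-0.37790309  0.50311758 -1.13400102 -1.36341125  0.27866779 -0.07313694] [ 0.22354305  0.92410092 -0.81543078] [ 0.05674435  1.02911076 -0.03699742] [ 0.70674865 -0.18044238  0.23475429]
```

```bash
python3 -m inch '-.5 .1 0 .0024 .025 0 -1;-.5 .1 0 .0024 .025 0 -1;-.5 .1 0 .0024 .025 0 -1;-.5 .1 0 .0024 .025 0 -1;0 0 0 0 0 0 -1;0 0 0 0 0 0 -1'; python3 - <<'E'
from look import *
s=env.sense();print(s['joints'],s['force'],s['moment'],s['position']+np.array(s['tcp_rot'])@[-.085,0,.001])
pair("pics/p3.png",(220,130),(285,140))
E
```

```text
clock: 10.2
position: [0.6649, -0.1745, 0.1575]
tcp_rot: [[-0.347, 0.09, 0.934], [0.034, 0.996, -0.084], [-0.937, 0.003, -0.348]]
force: [0.8, 0.0, -0.3]
gripper_width: 0.0182
[-0.38048996  0.33837444 -1.12775089 -1.09607328  0.27248731 -0.10131032] [ 0.79661505  0.02578282 -0.32910823] [ 0.05200103  1.03820931 -0.04679699] [ 0.69530484 -0.17742256  0.23686784]
```

View pics/p3.png

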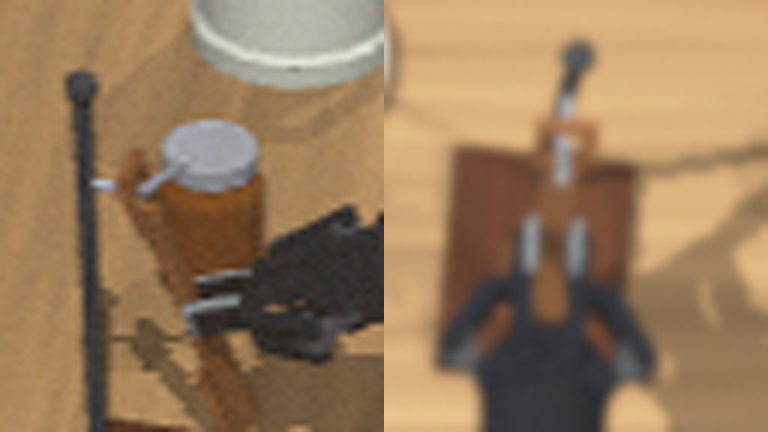

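The hook goes through the hole, with the bar visible at about (140,187) in the side crop and (563,160) in the top crop. Next I lower until the hole rim touches the bar, then release.

```bash
python3 -m inch '0 .1 -.2 0 0 0 -1;0 .1 -.2 0 0 0 -1;0 0 -.1 0 0 0 -1;0 0 0 0 0 0 -1' && python3 -m inch '0 0 0 0 0 0 0;0 0 0 0 0 0 1;0 0 0 0 0 0 1;0 0 0 0 0 0 1;0 0 0 0 0 0 1;0 0 0 0 0 0 1;0 0 0 0 0 0 1;0 0 0 0 0 0 1'
```

```text
clock: 10.7
position: [0.6663, -0.173, 0.1522]
tcp_rot: [[-0.345, 0.09, 0.934], [0.033, 0.996, -0.084], [-0.938, 0.002, -0.347]]
force: [3.4, -2.3, 10.9]
gripper_width: 0.0184
clock: 11.5
position: [0.6647, -0.1724, 0.1503]
tcp_rot: [[-0.349, 0.09, 0.933], [0.035, 0.996, -0.083], [-0.936, 0.003, -0.351]]
force: [-0.5, -0.4, -0.4]
gripper_width: 0.0851
```

```bash
python3 -m inch '-.6 .05 .22 0 0 0 1;-1 .09 .37 0 0 0 1;-1 .09 .37 0 0 0 1;-1 .09 .37 0 0 0 1;-1 .09 .37 0 0 0 1;-1 .09 .37 0 0 0 1;-1 .09 .37 0 0 0 1;-1 .09 .37 0 0 0 1;-1 .09 .37 0 0 0 1;-1 .09 .37 0 0 0 1;-1 .09 .37 0 0 0 1;-1 .09 .37 0 0 0 1'; python3 - <<'E'
from look import *
s=env.sense();print(s['joints'],s['force'])
pair("pics/p4.png",(220,130),(285,140))
E
```

```text
clock: 12.7
position: [0.5966, -0.1865, 0.2175]
tcp_rot: [[-0.398, 0.072, 0.915], [0.039, 0.997, -0.062], [-0.917, 0.011, -0.4]]
force: [0.3, -0.2, -0.3]
gripper_width: 0.0853
[-0.49675496 -0.01235388 -1.1345384  -0.67497376  0.39140132 -0.16931856] [ 0.33694335 -0.15373516 -0.27852202]
```

View pics/p4.png

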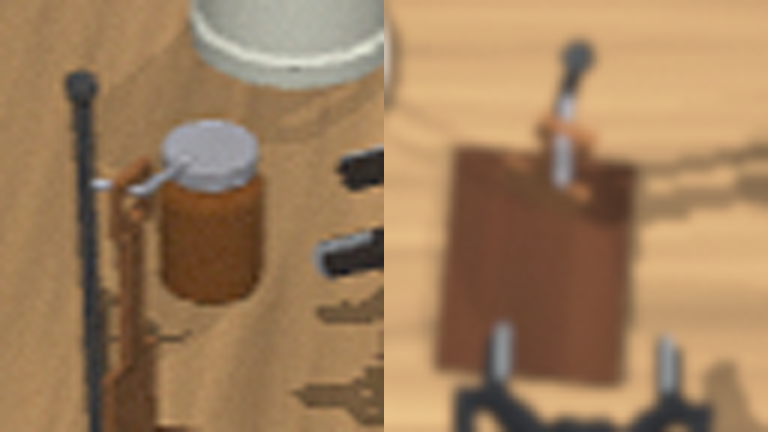

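```bash
python3 -m inch '-1.5 .2 .8 0 0 0 1;-1.5 .5 .8 0 0 0 1;-1 1 1 .003 .08 0 1;-.8 2 1 .003 .1 0 1;-.8 2.5 1 .003 .11 0 1;-.8 3 1 .003 .11 0 1;-.6 3 1 .003 .11 0 1;-.4 3 1 .003 .11 0 1;-.4 3 0 .003 .11 0 1;-.3 3 0 .003 .11 0 1;-.3 3 0 .003 .11 0 1;0 3 0 .003 .11 0 1'; python3 - <<'E'
from look import *
s=env.sense();R=np.array(s['tcp_rot']);p=s['position'];print(s['joints'])
from scipy.spatial.transform import Rotation as Ro
y=np.array([-.033,.99946,0]);z=np.array([0,0,-1.]);D=np.c_[np.cross(y,z),y,z]
print(Ro.from_matrix(D@R.T).as_rotvec(),np.array([.5125,.2278,.235])-p)
E
```

```text
clock: 14.0
position: [0.5359, 0.0502, 0.2817]
tcp_rot: [[-0.971, 0.068, 0.228], [0.061, 0.997, -0.037], [-0.23, -0.022, -0.973]]
force: [0.5, -1.2, -0.5]
gripper_width: 0.0855
[ 0.13234419  0.07927549 -0.09520827  1.17281028 -0.06647086  0.19068894]
[0.02559472 0.23170403 0.09836514] [-0.02339358  0.1776083  -0.04674745]
```

```bash
python3 -m inch '-.29 2.22 -.58 .0032 .029 .0123 1;-.29 2.22 -.58 .0032 .029 .0123 1;-.29 2.22 -.58 .0032 .029 .0123 1;-.29 2.22 -.58 .0032 .029 .0123 1;-.29 2.22 -.58 .0032 .029 .0123 1;-.29 2.22 -.58 .0032 .029 .0123 1;-.29 2.22 -.58 .0032 .029 .0123 1;-.29 2.22 -.58 .0032 .029 .0123 1;0 0 0 0 0 0 1'; cat > green.py <<'E'
from look import *; from h import C,proj,tri
def gc(px):
    hsv=cv2.cvtColor(px,cv2.COLOR_RGB2HSV); m=cv2.inRange(hsv,(45,120,40),(75,255,255))
    n,l,st,c=cv2.connectedComponentsWithStats(m); i=1+st[1:,4].argmax(); return c[i],st[i]
def rays():
    s=env.sense();R=np.array(s['tcp_rot']);p=np.array(s['position']); out=[];
    for n in("side","top","wrist"):
        f=env.grab_frame(n); (u,v),st=gc(f["pixels"]); print(n,u,v,st)
        if n=="wrist": T=f["T_tool_cam"];o=p+R@T[:3,3];Rc=R@T[:3,:3]
        else: o,Rc=f["origin"],f["rotation"]
        d=Rc@np.linalg.inv(f["mtx"])@[u,v,1];out.append((np.array(o),d/np.linalg.norm(d)))
    return s,out
E
python3 - <<'E'
from green import *
s,r=rays();print(s['position'],s['tcp_rot'],s['joints']);print(tri(r),tri(r[:2]),tri(r[1:]))
E
```

```text
clock: 14.9
position: [0.5125, 0.2283, 0.2327]
tcp_rot: [[-0.999, -0.035, -0.001], [-0.035, 0.999, 0.0], [0.001, 0.0, -1.0]]
force: [-0.7, -0.5, -0.8]
gripper_width: 0.0854
side 288.7 267.5 [286 264   5   9  20]Traceback (most recent call last):
  File "<stdin>", line 2, in <module>
  File "green.py", line 8, in rays
    f=env.grab_frame(n); (u,v),st=gc(f["pixels"]); print(n,u,v,st)
                                  ~~^^^^^^^^^^^^^
  File "green.py", line 4, in gc
    n,l,st,c=cv2.connectedComponentsWithStats(m); i=1+st[1:,4].argmax(); return c[i],st[i]
                                                      ~~~~~~~~~~~~~~~^^
ValueError: attempt to get argmax of an empty sequence
```

```bash
python3 - <<'E'
from green import *
s=env.sense();R=np.array(s['tcp_rot']);p=np.array(s['position'])
f=env.grab_frame("wrist");c,st=gc(f["pixels"]);T=f["T_tool_cam"]
q=np.linalg.inv(T)@np.append(R.T@(np.array([.5125,.2278,.161])-p),1);q=f["mtx"]@q[:3];print(c,st,q[:2]/q[2])
E
```

```text
[274.7257384  215.05485232] [266 196  19  39 711] [276.22031066 213.18123498]
```

```bash
python3 -m inch '0 -.05 -1.5 0 0 0 1;0 0 -2 0 0 0 1;0 0 -2 0 0 0 1;0 0 -2 0 0 0 1;0 0 -1 0 0 0 1;0 0 -.55 0 0 0 1;0 0 0 0 0 0 1' && python3 -m inch '0 0 0 0 0 0 -1;0 0 0 0 0 0 -1;0 0 0 0 0 0 -1;0 0 0 0 0 0 -1;0 0 0 0 0 0 -1;0 0 0 0 0 0 -1;0 0 0 0 0 0 -1;0 0 0 0 0 0 -1' 30
```

```text
clock: 15.75
position: [0.5127, 0.2255, 0.1444]
tcp_rot: [[-0.999, -0.032, 0.002], [-0.032, 0.999, 0.001], [-0.002, 0.001, -1.0]]
force: [-0.0, -0.2, 0.4]
gripper_width: 0.0857
clock: 16.55
position: [0.5127, 0.2267, 0.1446]
tcp_rot: [[-0.999, -0.033, 0.003], [-0.033, 0.999, 0.003], [-0.003, 0.003, -1.0]]
force: [-0.3, 6.9, 0.6]
gripper_width: 0.0134
```

```bash
python3 -m inch '.19 .16 .65 0 0 0 -1;.19 .01 .64 0 0 0 -1;.25 .01 .63 0 0 0 -1;.25 .01 .62 0 0 0 -1;.3 .01 .61 0 0 0 -1;.3 .01 .6 0 0 0 -1;.35 .01 .58 0 0 0 -1;.36 .01 .57 0 0 0 -1;.4 .01 .55 0 0 0 -1;.41 .01 .53 0 0 0 -1;.45 .02 .51 0 0 0 -1;.45 .02 .5 0 0 0 -1'
```

```text
clock: 17.75
position: [0.5519, 0.2283, 0.2144]
tcp_rot: [[-0.999, -0.032, 0.002], [-0.032, 0.999, 0.0], [-0.002, 0.0, -1.0]]
force: [3.2, -5.8, -7.5]
gripper_width: 0.0134
```

```bash
python3 -m inch '.48 -.08 .47 0 0 0 -1;.5 .02 .46 0 0 0 -1;.52 .02 .43 0 0 0 -1;.54 .02 .41 0 0 0 -1;.56 .02 .38 0 0 0 -1;.57 .02 .36 0 0 0 -1;.59 .02 .33 0 0 0 -1;.6 .02 .31 0 0 0 -1;.61 .02 .28 0 0 0 -1;.63 .02 .26 0 0 0 -1;.64 .02 .22 0 0 0 -1;.64 .02 .2 0 0 0 -1' && python3 -m inch '0 0 0 0 0 0 -1;0 0 0 0 0 0 -1;0 0 0 0 0 0 -1'; python3 - <<'E'
from look import *; from h import proj
s=env.sense();p=s['position'];g=p+np.array(s['tcp_rot'])@[0,0,-.019]
for h in((.6615,.2326,.122),(.6625,.2326,.122)):
    v=g-np.array(h);print(g,np.hypot(v[0],v[2]),np.degrees(np.arctan2(v[2],-v[0]))-14.2,s['force'],np.abs(s['qd']).max())
R=lambda a,k:cv2.resize(a,None,fx=k,fy=k,interpolation=cv2.INTER_CUBIC)
a=env.grab_frame("side")["pixels"][:,:,::-1]
cv2.imwrite("pics/lid.png",R(a[125:335,190:330],2.8))
E
```

```text
clock: 18.95
position: [0.6207, 0.2305, 0.2556]
tcp_rot: [[-0.999, -0.033, 0.002], [-0.033, 0.999, 0.002], [-0.002, 0.002, -1.0]]
force: [-2.9, 6.1, -3.4]
gripper_width: 0.0137
clock: 19.25
position: [0.6207, 0.2306, 0.2556]
tcp_rot: [[-0.999, -0.033, 0.003], [-0.033, 0.999, 0.002], [-0.003, 0.002, -1.0]]
force: [0.1, 5.1, -3.1]
gripper_width: 0.0134
[0.62068727 0.23052042 0.27461342] 0.1579763735442287 60.82799624351016 [ 0.05357178  5.14900091 -3.08864825] 0.002427767130942983
[0.62068727 0.23052042 0.27461342] 0.15823766951732401 60.47819927964437 [ 0.05357178  5.14900091 -3.08864825] 0.002427767130942983
```

View pics/lid.png

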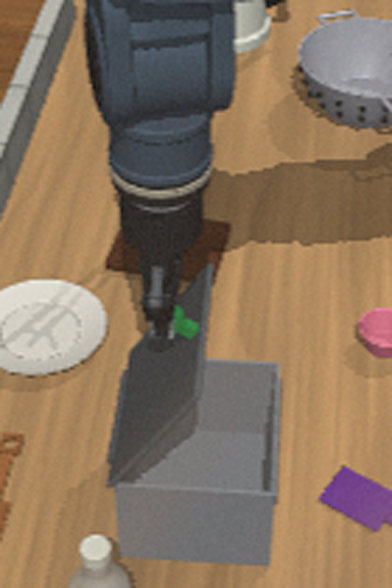

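```bash
python3 - <<'E'
from h import *
H=np.array([.6615,.2326,.122]);ex=np.array([.99946,.033,0]);ey=np.array([-.033,.99946,0]);ez=np.array([0,0,1.])
for t in(50,55,60,65,70):
    a=np.radians(t);f=-np.cos(a)*ex+np.sin(a)*ez;n=np.sin(a)*ex+np.cos(a)*ez
    P=lambda x,y,z:((proj("side",H+f*x+ey*y+n*z)-[190,125]+.5)*2.8).round(0)
    print(t,"nearfront",P(.164,.093,.004),"farfront",P(.164,-.093,.004),"nearhinge",P(0,.093,0),"grip",P(.15,0,.038))
E
```

```text
50 nearfront [218. 409.] farfront [230. 273.] nearhinge [113. 489.] grip [189. 327.]
55 nearfront [206. 402.] farfront [219. 266.] nearhinge [113. 489.] grip [176. 322.]
60 nearfront [192. 396.] farfront [207. 260.] nearhinge [113. 489.] grip [163. 319.]
65 nearfront [178. 391.] farfront [195. 255.] nearhinge [113. 489.] grip [149. 315.]
70 nearfront [163. 386.] farfront [182. 251.] nearhinge [113. 489.] grip [136. 313.]
```

```bash
python3 -m inch '0 .06 0 0 0 0 -1;0 0 0 0 0 0 -1;0 0 0 0 0 0 -1;0 0 0 0 0 0 -1;0 0 0 0 0 0 -1;0 0 0 0 0 0 -1;0 0 0 0 0 0 -1;0 0 0 0 0 0 -1;0 0 0 0 0 0 -1'; python3 - <<'E'
from look import *
t=env.grab_frame("top")["pixels"][:,:,::-1]
old=cv2.imread("pics/p4.png")[:,384:]; new=R(t[140:212,285:349],6)
d=np.abs(old.astype(int)-new).max(2); print("hook area diff",d[:220,100:260].mean(),d[:220,100:260].max())
cv2.imwrite("pics/fin.png",np.hstack([R(t[140:235,168:238],5),R(t[140:235,285:355],5)]))
E
```

```text
clock: 20.2
position: [0.6205, 0.2306, 0.2555]
tcp_rot: [[-0.999, -0.032, 0.003], [-0.032, 0.999, 0.001], [-0.003, 0.001, -1.0]]
force: [-2.1, -0.1, 4.5]
gripper_width: 0.0133
hook area diff 8.565056818181818 43
```

View pics/fin.png

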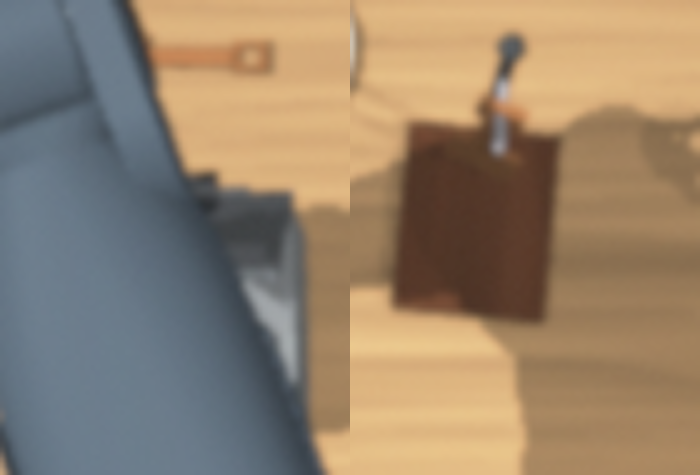

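The spatula is still on the hook, at about (500,110) in the right half, and the lid is steady. Handing in.

```bash
python3 -c "
from plant import env
s=env.sense();print(s['clock'],s['position'],s['force'],abs(s['qd']).max());env.close_job()"
```

```text
20.25 [0.62051303 0.23063024 0.25548526] [-1.8893621   0.84395634  5.34228491] 0.0014238067966047072
the job is handed in; nothing more can be done
```

The spatula is hanging by its hole at the bend of the stand's hook, and the gripper is holding the caddy's lid open at about 60°. I handed the job in at 20.25 s of the 72 s allowed.

- **Spatula:** I lifted the large bamboo one off the lid, threaded it over the hook and let go. The last top picture still shows it on the hook, with the gripper well clear.
- **Lid angle:** The TCP's shift since closed gives 60.0°, and its position relative to the hinge gives 60 to 61°. The lid's edges in the side picture suggest 58 to 59°, so these differ by 1 to 3°.
- **Steadiness:** The arm was still at the last reading, with about 6 N at the tool.
- **Slips:** While threading the hook, the arm reached the range limit of joint 3 and ended 1 cm past its target; I corrected this before letting go. Drawing back after the release also strayed off line, but nothing was touched.
- **Not checked:** I saw nothing else disturbed in the late pictures, but I did not measure every other object. I viewed 12 pictures, two over the budget.

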